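# Tape roll through the spring gate

## Robot

A 6-joint arm with a two-finger parallel gripper is mounted at the origin on the work surface; the furniture and walls round the work are solid. World frame = base frame: x ahead of the robot, y to its left, z up, the work surface at z = 0. Lengths are in m, angles in degrees, forces in N, time in s.
With the tool pointing down it reaches from about 0.25 to 0.725 m from the base axis. Payload 9.7 kg.
Tool frame: the origin (TCP) lies between the finger pads; the fingertips stand 19 mm ahead of it and the grasp point (between the pads) is the TCP; z points along the fingers, y is the line along which they close (so a half turn about z gives the same grasp; the last joint's range is limited). The gripper opens to 85 mm and grips with 20 to 120 N. Pads are 22 mm wide; open, the fingers measure 114 mm over their backs; the gripper's body (76 mm by 85 mm) begins 54 mm behind the grasp point. The pads swing forward as they close: fully open they stand 13 mm farther back than shut.
Start: joints at [71.734, 4.979, 10.078, 95.1, 0, 90], TCP at [0.172, 0.522, 0.25] pointing down, gripper open.
Joint ranges: [-179.16, 179.16], [-48.56, 103.87], [-65.8, 70.77], [-126.05, 130.52], [-82.76, 87.17], [-180, 180]. Speed limits (degrees/s): [127.2, 127.2, 147.25, 180, 180, 180].

## Interface

Orientations are given as [roll, pitch, yaw] about the fixed x, y, z axes, in that order (R = Rz(yaw) Ry(pitch) Rx(roll)).
In Python, from workcell import telemetry, camera, calibration, workorder gives the robot as it stands.
- The arm moves only by the tool play_rows, never from a script. Its argument "increments" is a list of rows, each a list of 3 entries, a list of its own where there are three numbers: the shift along the tool's x, y, z in mm, then the turn, a rotation vector about the tool's x, y, z in degrees, then the closure, from 0 (fully open) to 1 (shut). In form: [[[x, y, z], [ax, ay, az], jaw], ...]. A call has 1 to 20 rows; each row is the pose to reach, as a shift and turn from the pose commanded when the call began, along the tool's axes at that moment; what a row does not reach only later rows make up. A row lasts 1/10 s, in which the tool goes at most 50 mm and 8.59 degrees, less where a joint would pass 70% of its speed; a pose out of reach is approached as far as the arm can. A call with a gripper value outside its range is refused whole. The fingers move at their own pace and stop on an object; "grip_force" is the grip in N (left out, the last holds). Time passes only in rows, so rows that repeat a pose let the fingers close. It gives the time, the measured TCP pose, the force, the opening and the grip force at its end, in the units of the state.
- telemetry.get_obs(): the state, without advancing time (a new reading comes with each control period).
- camera(name): name is "side" or "top" or "wrist"; returns (picture, depth): 420x560x3 uint8, red, green, blue; 420x560 float32, m along the optical axis (not along the pixel's ray), 0 where there is no reading.
- calibration(name): a dict with "vertical_fov" (degrees; the focal length in pixels is half the picture's height over the tangent of half this angle, whatever the lens; pixels are square), "cx", "cy" (the principal point, pixels), "rvec" (rotation vector, rad) and "tvec" (3), from world to camera coordinates, as OpenCV has them; the wrist camera has in their place "hand_eye" (4x4, takes a point from camera to tool coordinates, whose origin is the TCP and whose axes are the flange's). Camera axes: x right, y down, z forward; pixel columns grow to the right and rows downward; lengths in m; the calibration is good to about 2 mm. A picture is of the moment at which its call begins: read the wrist's pose just before it. calibration takes no time and is no camera call.
- workorder.job_done(): hands the job in; it is judged then, once.
The state is a dict: "time": time; "q": joint angles; "qd": joint speeds; "joint_efforts": joint torques, N m; "ee_pos": TCP position; "tcp_rot": TCP orientation; "wrist_force": force on the tool from outside, world axes, zero at the start; "torque": the same for the moment, N m; "opening": finger opening in m; "grasp_force": force on a finger pad.
Only numpy, scipy, OpenCV 4.12 (cv2) and the standard library are available. Lean on these libraries where they do the work, as an engineer would, in place of code of your own. Each camera call takes 0.05 s, during which the arm holds its last target. There are 200 camera calls.

## Task

Put the small roll of black tape away in the catch bin: with one finger push the self-closing flap of the plywood chute open and hold it open, and with the other finger push the roll along the deck through the open gateway until it drops into the bin; then move clear so that the flap springs fully shut. Do not grip, squeeze or lift the roll, do not shove the flap open with the roll, and leave the castor on the deck and the other things round about where they are.

Things in the scene. Friction and masses are not known exactly. Their poses are not given: they have to be found in the camera images.
- parts_chute: Plywood chute fixed to the bench: raised flat deck in front, sunk open catch bin behind, gateway between. Origin on the bench below the deck's edge at the gateway. Its x runs from the deck through the gateway into the bin (within 15 degrees of world x), y to the left, z up. In its frame (mm): deck top z 70, x -160 to 0, y -150 to 85, with strips 12 high, 6 wide along its left and right edges.
- lane_mouth (a point): Point on the deck's bin-side edge at deck-top height, straight above the chute's origin, 70 mm right of the hinge. The clear gateway spans y -72 to 66 mm of the chute here; left of it the hinge post (y 73 to 85), right of it a fixed fence (y -150 to -76), both 40 mm higher than the deck.
- bin_floor (a point): Centre of the catch bin's floor. Inside, in the chute's frame (mm): x 0 to 157, y -142 to 77, floor z 10, walls up to z 70 (deck height), nothing above. The bin begins directly at the deck's edge, so the roll drops 60 mm.
- flap (a joint): Angle of the flap about its upright hinge pin at x 4, y 70 mm of the chute: 0 shut (across the gateway), grows to 1.45 rad as it swings away from the deck into the space over the bin. A spring shuts it: about 0.08 N m when shut, 0.22 N m at 1 rad.
- flap_hinge (a point): Foot of the flap's upright hinge pin, 74 mm above the bench. The flap is an aluminium plate 136 mm wide, 32 mm high, 4 mm thick, reaching 140 mm from the pin to the right when shut; its lower edge is 5 mm above deck height, its upper edge 37 mm above it. It opens only away from the deck, over the bin.
- flap_edge (a point): Middle of the flap's free edge, 142 mm from the hinge pin.
- tape_black: Small roll of black tape lying flat on the deck in front of the gateway, about 52 mm across, 19 mm high, 35 to 70 g. Origin at the centre of its underside. Starts with its centre 80 to 105 mm before the gateway edge and 50 to 83 mm to the right of the hinge.
- castor: Loose black castor, 45x56x36 mm, on the right of the deck in front of the fixed fence; stays there. Origin at the centre of its underside.
- tape_masking: Large roll of masking tape, 100 mm across, 25 mm high, lying on the bench to the right of the chute; bystander. Origin at the centre of its underside.
- tape_measure: Yellow and black pocket tape measure, 67x74x35 mm, lying on the bench to the right of the chute; bystander. Origin at the centre of its underside.

How it is judged (in metres and radians):
On the way, in this order (a step that is already met when the one before it is completed fails the run):
1. a finger holds the flap open, 0.35 rad or more, while the roll's middle is still on the deck (value of joint flap above 0.35 rad and contact force between the fingers and flap above 0.2 N and x of tape_black in the frame of parts_chute below -0.01 m and z of tape_black in the frame of parts_chute above 0.06 m), for 0.1 s.
2. the roll has dropped through the gateway into the bin (x of tape_black in the frame of parts_chute above -0.008 m and z of tape_black in the frame of parts_chute below 0.055 m), for 0.1 s.
At the end, for the whole second after the job is handed in: The black tape roll lies at rest inside the catch bin (its origin between the bin's walls, within 8 mm, and at least 15 mm below deck height) and the flap is shut to within 0.08 rad (all of step 2 and x of tape_black in the frame of parts_chute below 0.165 m and y of tape_black in the frame of parts_chute between -0.15 and 0.085 m and linear speed of tape_black below 0.03 m/s and value of joint flap below 0.08 rad); the robot touches nothing.
It fails at once if the roll is lifted: its underside more than 20 mm above the deck (z of tape_black in the frame of parts_chute above 0.09 m).
It fails at once if the roll is squeezed or pressed with more than 15 N (contact force between the fingers and tape_black above 15 N).
It fails at once if the roll is in the gateway while the flap is not held open (less than 0.25 rad) (x of tape_black in the frame of parts_chute between -0.02 and 0.02 m and z of tape_black in the frame of parts_chute above 0.066 m and value of joint flap below 0.25 rad).
It fails at once if the roll is shoved against the flap (more than 4 N) (contact force between tape_black and flap above 4 N).
It fails at once if the castor or another bystander is moved by more than 30 mm (distance of any of castor, tape_masking, tape_measure from where it was at the start of the episode above 0.03 m).
It also fails if it takes over 35 s, if anything falls off the work surface, if the arm or the gripper's body presses on something with over 40 N, if the wrist force passes 120 N, or if a joint passes its speed limit or range.

## Working session

There is one attempt and no reset: what is moved stays moved. The work goes in short steps, Python scripts to look and compute and a tool call to move; the robot and the scene stay as the last step left them, time stands still between calls to the robot, and variables do not carry over. Pictures are saved under pics/ and viewed, at most 10 in all, crops included, and the job is handed in when it is done.

Besides the shell and the picture viewer there is one more tool, called after ">>>" by a JSON object that holds its "fn" and its "kwargs". play_rows: Moves the arm, as the interface text tells. Its arguments: {"type":"object","properties":{"increments":{"type":"array"},"grip_force":{"type":"number"}},"required":["increments"]}

```bash
mkdir -p pics; cat > h.py <<'E'
import numpy as np,cv2
from workcell import telemetry,camera,calibration,workorder
def K(n):
    c=calibration(n);f=210/np.tan(np.radians(c["vertical_fov"])/2);return c,f
def shot(n,name):
    p,d=camera(n);cv2.imwrite(f"pics/{name}.png",p[:,:,::-1]);np.savez(f"pics/{name}.npz",p=p,d=d);return p,d
def ext(n):
    c,f=K(n)
    R=cv2.Rodrigues(np.array(c["rvec"],float))[0];t=np.array(c["tvec"],float).ravel();return c,f,R,t
def world(n,d):
    c,f,R,t=ext(n);v,u=np.mgrid[:420,:560]
    P=np.stack([(u-c["cx"])/f*d,(v-c["cy"])/f*d,d],-1);return (P-t)@R
def ray(n,u,v,z):
    c,f,R,t=ext(n);o=-R.T@t;r=R.T@np.array([(u-c["cx"])/f,(v-c["cy"])/f,1]);return o+r*(z-o[2])/r[2]
E
python3 - <<'E'
from h import *
o=telemetry.get_obs();print(o)
shot("top","top1");shot("side","side1")
for n in("top","side","wrist"):print(n,calibration(n))
E
```

```text
{'time': 0.0, 'q': array([ 7.17357715e+01,  5.01218823e+00,  1.00342346e+01,  9.50998456e+01,
       -7.42712774e-04,  9.00020231e+01]), 'qd': array([ 0.0547226 ,  0.00333847,  0.04211988,  0.00056837, -0.1213191 ,
        0.07618431]), 'joint_efforts': array([-7.40297328e-04, -5.20385420e+01,  4.64806259e+01,  1.62998523e-02,
       -8.91265540e-05, -1.94978199e-06]), 'ee_pos': array([0.17230859, 0.52209525, 0.24957065]), 'tcp_rot': array([-1.79922201e+02,  7.45459166e-04,  1.61733749e+02]), 'wrist_force': array([-0.02961821,  0.25691009, -0.33250435]), 'torque': array([-0.01467752, -0.00246803,  0.0062988 ]), 'grasp_force': 0.0, 'opening': 0.08556012368433512}
top {'vertical_fov': 47.87915697764671, 'cx': 286.0359283718772, 'cy': 208.86079743707236, 'rvec': array([ 2.175352  , -2.15168375,  0.14138564]), 'tvec': array([-0.11815247,  0.54916214,  1.22402758])}
side {'vertical_fov': 43.058114653461985, 'cx': 273.90535385160285, 'cy': 211.20510995696347, 'rvec': array([ 2.24500356, -0.50179021,  0.25072304]), 'tvec': array([-0.52081712,  0.15906461,  0.97042221])}
wrist {'vertical_fov': 67.63182935656805, 'cx': 279.1459752103979, 'cy': 207.33428578732853, 'hand_eye': array([[ 2.21443584e-04, -9.58235706e-01, -2.85979514e-01,
         7.28722177e-02],
       [ 9.99999337e-01, -1.11087028e-04,  1.14655414e-03,
        -1.17946256e-03],
       [-1.13043773e-03, -2.85979578e-01,  9.58235046e-01,
        -1.24564320e-01],
       [ 0.00000000e+00,  0.00000000e+00,  0.00000000e+00,
         1.00000000e+00]])}
```

View pics/top1.png

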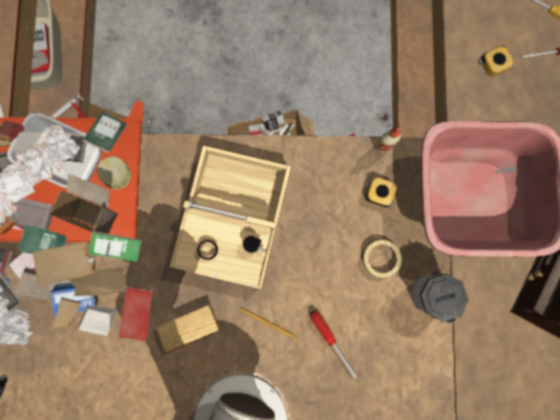

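View pics/side1.png

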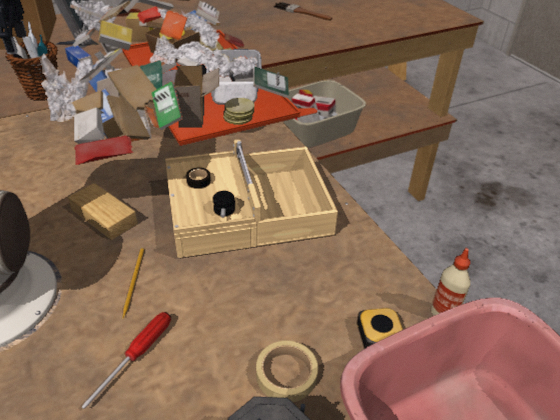

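The top view shows the chute around (175-290, 148-287), the roll at (207,249), the castor at (251,243), and the flap from (188,205) to (246,218). The side view agrees, with the masking tape and tape measure well off to the right.

```bash
python3 - <<'E'
from h import *
import numpy as np
D=np.load("pics/top1.npz");W=world("top",D["d"]);p=D["p"].astype(int)
sub=W[140:295,165:300];print("bench z",np.median(W[290:310,190:230,2]))
z=sub[...,2]
# deck
m=np.zeros(W.shape[:2],bool);m[140:295,165:300]=True
deck=m&(abs(W[...,2]-.07)<.025)&(W[...,2]>.05)
pts=W[deck][:,:2].astype(np.float32)
r=cv2.minAreaRect((pts*1000));print("rect deck+walls",r)
hi=m&(W[...,2]>.095);q=W[hi];print("hi",hi.sum(),q.min(0),q.max(0))
# floor of bin
bf=m&(abs(W[...,2]-.01)<.006);bf[220:]=False
bf[:150]=False
# dark things on deck
g=p.max(2)
for c in((207,249),(251,243)):
    mm=np.zeros_like(m);mm[c[1]-16:c[1]+17,c[0]-16:c[0]+17]=True
    mm&=g<70;ys,xs=np.nonzero(mm);print(c,mm.sum(),xs.min(),xs.max(),ys.min(),ys.max(),(xs.min()+xs.max())/2,(ys.min()+ys.max())/2, ray("top",(xs.min()+xs.max())/2,(ys.min()+ys.max())/2,.089))
print(ray("top",240,400,.0))
im=cv2.resize(D["p"][140:295,165:300,::-1],None,fx=4.5,fy=3.8*4.5/3.8*0.85,interpolation=cv2.INTER_CUBIC)
im=cv2.resize(D["p"][140:290,165:300,::-1],None,fx=4,fy=4,interpolation=cv2.INTER_CUBIC);cv2.imwrite("pics/crop1.png",im)
E
```

```text
bench z 0.0008382619461682313
rect deck+walls ((528.2261962890625, 28.623313903808594), (235.7332305908203, 325.5998229980469), 77.12492370605469)
hi 655 [ 0.39869185 -0.10083846  0.09514093] [0.55848404 0.14390835 1.28244259]
(207, 249) 21 198 216 247 256 207.0 251.5 [0.43362103 0.08562081 0.089     ]
(251, 243) 199 244 259 236 251 251.5 243.5 [ 0.454873   -0.02560327  0.089     ]
[0.05235904 0.00212991 0.        ]
```

View pics/crop1.png

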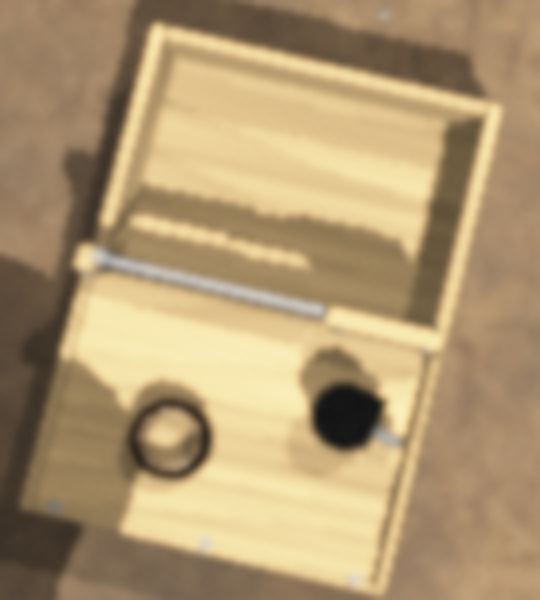

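```bash
cat >> h.py <<'E'
from scipy.spatial.transform import Rotation as Ro
yaw=np.radians(-12.9);O=np.array([.534,.0606]);X=np.array([np.cos(yaw),np.sin(yaw)]);Y=np.array([-X[1],X[0]])
def ch(p): d=np.asarray(p)[:2]-O;return np.array([d@X,d@Y])*1000
def wd(x,y): return O+(X*x+Y*y)/1000
def tool(): 
    o=telemetry.get_obs();return np.array(o["ee_pos"]),Ro.from_euler("xyz",o["tcp_rot"],degrees=True)
def goto(xy,z,yawdeg):  # increments for tool y at yawdeg in world, pointing down
    p,R=tool();T=Ro.from_euler("xyz",[180,0,yawdeg+90],degrees=True)
    return (R.inv().apply(np.array([xy[0],xy[1],z])-p)*1000).round(1),np.degrees((R.inv()*T).as_rotvec()).round(2)
E
python3 - <<'E'
from h import *
r=ray("top",207.4,249.7,.088);print("roll",r,ch(r))
c=ray("top",251.5,243.5,.1);print("castor",ch(c))
for n,u,v,z in(("hinge",189.5,204.5,.107),("tip",246,218,.107),("fence end",273.5,225,.11)):print(n,ch(ray("top",u,v,z)))
x,y=ch(r);print(goto(wd(x,y),.20,-12.9))
E
```

```text
roll [0.43816741 0.08491062 0.088     ] [-98.8412426    2.30241007]
castor [ -58.2349848  -102.48426746]
hinge [-0.18184043 71.2193433 ]
tip [-1.34141674e-02 -7.42876741e+01]
fence end [  -1.21671235 -145.23839001]
(array([-389.5, -331.8,   50.1]), array([-6.000e-02,  5.000e-02,  8.463e+01]))
```

>>> {"fn": "play_rows", "kwargs": {"increments": [[[-390,-332,0],[0,0,84.6],0],[[-390,-332,0],[0,0,84.6],0],[[-390,-332,0],[0,0,84.6],0],[[-390,-332,0],[0,0,84.6],0],[[-390,-332,0],[0,0,84.6],0],[[-390,-332,0],[0,0,84.6],0],[[-390,-332,0],[0,0,84.6],0],[[-390,-332,0],[0,0,84.6],0],[[-390,-332,0],[0,0,84.6],0],[[-390,-332,0],[0,0,84.6],0],[[-390,-332,0],[0,0,84.6],0],[[-390,-332,30],[0,0,84.6],0],[[-390,-332,50],[0,0,84.6],0],[[-390,-332,50],[0,0,84.6],0],[[-390,-332,50],[0,0,84.6],0]]}}

```text
time: 1.6
ee_pos: [0.4384, 0.0851, 0.2007]
tcp_rot: [-180.0, 0.0, 77.2]
wrist_force: [0.6, -0.3, 0.2]
opening: 0.0852
grasp_force: 0.0
```

```bash
python3 - <<'E'
from h import *
o=telemetry.get_obs();print(o["time"],o["ee_pos"],o["tcp_rot"],ch(o["ee_pos"]))
shot("wrist","w1")
E
```

```text
1.6 [0.4383752  0.08509835 0.20066206] [-1.79973915e+02  4.89397373e-03  7.71956049e+01] [-98.68060011   2.53179665]
```

View pics/w1.png

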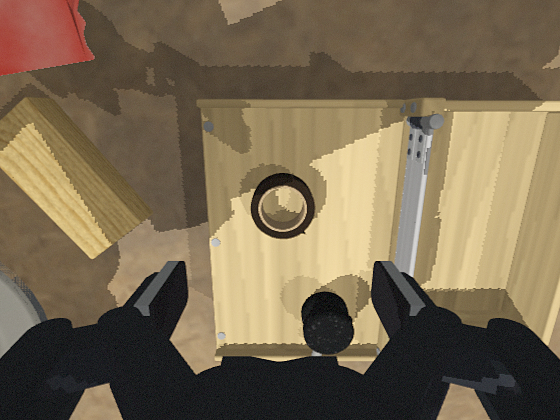

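The wrist view shows the roll at (283,206), the shut flap near column 415, the castor at (328,322), and the fingertips near (182,265) and (378,265).

```bash
cat >> h.py <<'E'
def wworld(d,p,R):
    c,f=K("wrist");v,u=np.mgrid[:420,:560]
    P=np.stack([(u-c["cx"])/f*d,(v-c["cy"])/f*d,d,np.ones_like(d)],-1)@c["hand_eye"].T
    return P[...,:3], R.apply(P[...,:3].reshape(-1,3)).reshape(420,560,3)+p
E
python3 - <<'E'
from h import *
D=np.load("pics/w1.npz");p,R=tool();T,W=wworld(D["d"].astype(float),p,R)
g=D["p"].max(2)
C=np.stack([(W[...,:2]-O)@X,(W[...,:2]-O)@Y],-1)*1000
Z=W[...,2]*1000
print("deck z",np.median(Z[260:290,240:270]))
m=(g<75);m[:170]=0;m[242:]=0;m[:,:245]=0;m[:,322:]=0
top=m&(Z>83);c=C[top];print("roll n",top.sum(),c.min(0),c.max(0),(c.min(0)+c.max(0))/2,"ztop",np.median(Z[top]))
(cc,rr)=cv2.minEnclosingCircle(c.astype(np.float32));print(cc,rr)
# flap top
f=(Z>98)&(Z<112)&(C[...,0]>-25)&(C[...,0]<30);f[:110]=0;f[300:]=0
c=C[f];print("flap",np.polyfit(c[:,1],c[:,0],1),c.min(0),c.max(0))
# deck edge near: rear edge x
row=C[250];print("deck rear x", [ (u,row[u,0].round(1),Z[250,u].round(1)) for u in range(205,225,3)])
print("strip left y",[(C[v,300,1].round(1),Z[v,300].round(1)) for v in range(90,116,3)])
# fingers
for s in(slice(150,188),slice(372,410)):
    t=T[255:330,s].reshape(-1,3)*1000;t=t[(t[:,2]<40)&(t[:,2]>-40)];print("finger",t.min(0),t.max(0))
E
```

```text
deck z 71.41852497954639
roll n 1317 [-120.61088512  -21.11225656] [-70.96717697  74.41849231] [-95.78903104  26.65311787] ztop 89.79467997387978
(-94.55567932128906, 26.6677303314209) 47.92242431640625
flap [-0.02468034  2.63087323] [ -8.00924007 -46.49288623] [ 9.65775641 77.31385244]
deck rear x [(205, np.float64(-181.7), np.float64(1.2)), (208, np.float64(-178.4), np.float64(1.1)), (211, np.float64(-158.8), np.float64(69.8)), (214, np.float64(-156.0), np.float64(70.5)), (217, np.float64(-153.4), np.float64(70.5)), (220, np.float64(-150.4), np.float64(71.9)), (223, np.float64(-148.0), np.float64(70.9))]
strip left y [(np.float64(96.9), np.float64(1.3)), (np.float64(94.2), np.float64(0.9)), (np.float64(91.4), np.float64(1.6)), (np.float64(85.1), np.float64(82.1)), (np.float64(82.9), np.float64(84.6)), (np.float64(80.9), np.float64(82.8)), (np.float64(79.0), np.float64(72.3)), (np.float64(76.8), np.float64(70.6)), (np.float64(74.5), np.float64(71.4))]
finger [-12.41633804 -55.79073441 -34.09201444] [ 11.1450001  -41.86627482   6.15794299]
finger [-12.42426649  41.9544128  -33.98694456] [10.82859948 55.29555346  6.00098612]
```

The chute frame checks out to about 2 mm. The roll is at about (-96, 4) mm in it. The open fingertips are 6 mm ahead of the TCP, so I descend astride the roll with the jaws fully open.

>>> {"fn": "play_rows", "kwargs": {"increments": [[[1,1,30],[0,0,0],0],[[1,1,60],[0,0,0],0],[[1,1,80],[0,0,0],0],[[1,1,95],[0,0,0],0],[[1,1,105],[0,0,0],0],[[1,1,112],[0,0,0],0],[[1,1,118],[0,0,0],0],[[1,1,118],[0,0,0],0],[[1,1,118],[0,0,0],0]]}}

```text
time: 2.55
ee_pos: [0.4401, 0.0856, 0.0828]
tcp_rot: [180.0, -0.0, 77.1]
wrist_force: [-0.4, -0.6, -0.6]
opening: 0.0855
grasp_force: 0.0
```

```bash
python3 - <<'E'
from h import *
o=telemetry.get_obs();print(o["time"],o["ee_pos"],o["wrist_force"],ch(o["ee_pos"]))
shot("side","s2");a,_=shot("wrist","w2");b=np.load("pics/s2.npz")["p"]
cv2.imwrite("pics/c2.png",np.hstack([cv2.resize(b[110:270,130:350,::-1],(413,300)),cv2.resize(a[:,:,::-1],(386,300))]))
E
```

```text
2.55 [0.44014393 0.08556736 0.08280457] [-0.44180499 -0.61303136 -0.63602214] [-97.06122109   3.38383414]
```

View pics/c2.png

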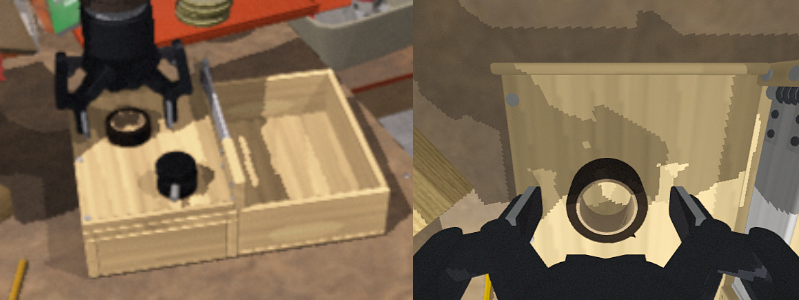

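Both views show the roll lying free between the fingers. I check whether the knuckles, which bulge outward, could reach the flap before the fingertip does.

```bash
python3 - <<'E'
from h import *
D=np.load("pics/w1.npz");p,R=tool();T,W=wworld(D["d"].astype(float),p,R);t=T.reshape(-1,3)*1000
for a in range(-90,10,10):
    s=t[(t[:,2]>=a)&(t[:,2]<a+10)&(abs(t[:,0])<40)&(t[:,1]>30)];print(a,len(s),s[:,1].max() if len(s) else 0)
D=np.load("pics/w2.npz");T,W=wworld(D["d"].astype(float),p,R)
C=np.stack([(W[...,:2]-O)@X,(W[...,:2]-O)@Y],-1)*1000;Z=W[...,2]*1000
m=(D["p"].max(2)<75)&(Z>83)&(Z<95)&(abs(C[...,0]+96)<32)&(C[...,1]>-30)&(C[...,1]<40)
c=C[m];print(np.percentile(c,[1,99],axis=0),c.min(0),c.max(0))
E
```

```text
-90 0 0
-80 483 62.09456061171276
-70 3325 70.40230627399326
-60 4479 74.39651049621047
-50 4429 74.56496441473423
-40 800 68.84167522567039
-30 855 56.787914852160036
-20 804 56.74385653927504
-10 626 56.85384010776122
0 162 48.96880862387911
[[-120.44878285  -20.95147121]
 [ -72.27152763   28.11535464]] [-121.52264737  -22.31483484] [-71.37717088  28.60518035]
```

>>> {"fn": "play_rows", "kwargs": {"increments": [[[0,5,0],[0,0,0],0],[[0,10,0],[0,0,0],0],[[0,13,0],[0,0,0],0],[[0,16,0],[0,0,0],0],[[0,19,0],[0,0,0],0],[[0,22,0],[0,0,0],0],[[0,26,0],[0,0,0],0],[[0,30,0],[0,0,0],0],[[0,34,0],[0,0,0],0],[[0,38,0],[0,0,0],0],[[0,41,0],[0,0,0],0],[[0,44,0],[0,0,0],0],[[0,48,0],[0,0,0],0],[[0,52,0],[0,0,0],0],[[0,57,0],[0,0,0],0],[[0,62,0],[0,0,0],0],[[0,67,0],[0,0,0],0],[[0,72,0],[0,0,0],0],[[0,76,0],[0,0,0],0],[[0,76,0],[0,0,0],0]]}}

```text
time: 4.65
ee_pos: [0.5144, 0.0684, 0.0822]
tcp_rot: [180.0, 0.0, 77.1]
wrist_force: [-2.4, 0.1, 0.3]
opening: 0.0852
grasp_force: 1.1
```

```bash
python3 - <<'E'
from h import *
o=telemetry.get_obs();print(o["time"],o["wrist_force"],ch(o["ee_pos"]))
p,R=tool();shot("side","s3");a,d=shot("wrist","w3");b=np.load("pics/s3.npz")["p"]
cv2.imwrite("pics/c3.png",np.hstack([cv2.resize(b[110:270,130:350,::-1],(413,300)),cv2.resize(a[:,:,::-1],(386,300))]))
T,W=wworld(d.astype(float),p,R)
C=np.stack([(W[...,:2]-O)@X,(W[...,:2]-O)@Y],-1)*1000;Z=W[...,2]*1000
m=(a.max(2)<75)&(Z>83)&(Z<95)&(abs(C[...,0]+35)<32)&(abs(C[...,1]-3)<35)
c=C[m];print(np.percentile(c,[1,99],axis=0))
E
```

```text
4.65 [-2.40444383  0.11206777  0.26014219] [-20.82497603   3.19484138]
[[-63.83373558 -24.62575503]
 [-13.5728591   24.52481883]]
```

View pics/c3.png

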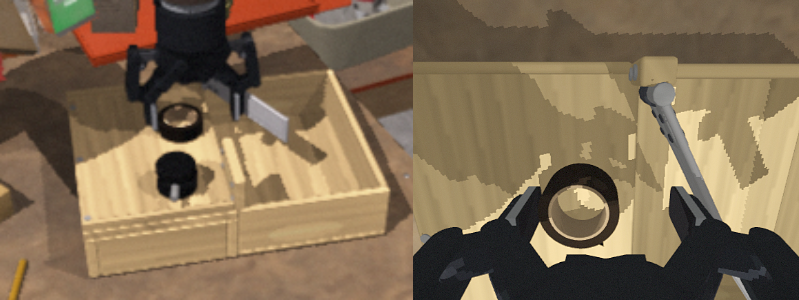

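The flap is about 30° open on the lead finger. The trailing finger pushes the roll, now at x about -38 and slipped roughly 3 mm right, so I follow it slightly to the right.

>>> {"fn": "play_rows", "kwargs": {"increments": [[[-1,4,0],[0,0,0],0],[[-2,8,0],[0,0,0],0],[[-3,12,0],[0,0,0],0],[[-4,16,0],[0,0,0],0],[[-4,20,0],[0,0,0],0],[[-4,24,0],[0,0,0],0],[[-4,28,0],[0,0,0],0],[[-4,32,0],[0,0,0],0],[[-4,36,0],[0,0,0],0],[[-4,40,0],[0,0,0],0],[[-4,44,0],[0,0,0],0],[[-4,48,0],[0,0,0],0],[[-4,52,0],[0,0,0],0],[[-4,56,0],[0,0,0],0],[[-4,60,0],[0,0,0],0],[[-4,60,0],[0,0,0],0],[[-4,60,0],[0,0,0],0]]}}

```text
time: 6.45
ee_pos: [0.5719, 0.051, 0.0823]
tcp_rot: [180.0, 0.0, 77.1]
wrist_force: [-1.1, -2.2, -1.0]
opening: 0.0852
grasp_force: 1.0
```

```bash
python3 - <<'E'
from h import *
o=telemetry.get_obs();print(o["time"],o["wrist_force"],ch(o["ee_pos"]))
shot("side","s4");a,d=shot("wrist","w4");b=np.load("pics/s4.npz")["p"]
cv2.imwrite("pics/c4.png",np.hstack([cv2.resize(b[110:270,130:350,::-1],(413,300)),cv2.resize(a[:,:,::-1],(386,300))]))
E
```

```text
6.45 [-1.10530729 -2.2364628  -0.95776685] [39.08959456 -0.88286285]
```

View pics/c4.png

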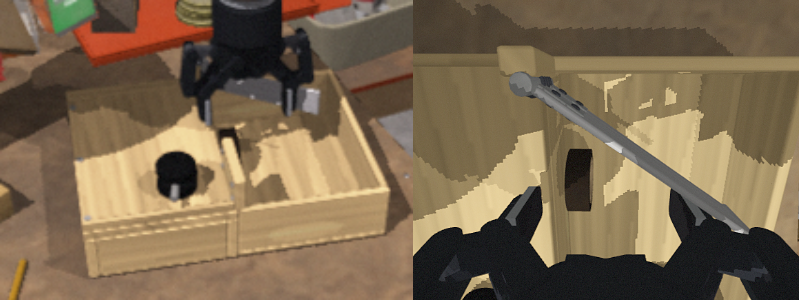

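The roll has dropped into the bin and stands on its rim well below deck height, at about (580,180) in the wrist half of the picture. I back the fingers out so the flap closes gently, then rise.

>>> {"fn": "play_rows", "kwargs": {"increments": [[[0,-8,0],[0,0,0],0],[[0,-16,0],[0,0,0],0],[[0,-24,0],[0,0,0],0],[[0,-32,0],[0,0,0],0],[[0,-40,0],[0,0,0],0],[[0,-48,0],[0,0,0],0],[[0,-56,0],[0,0,0],0],[[0,-64,0],[0,0,0],0],[[0,-72,0],[0,0,0],0],[[0,-80,0],[0,0,0],0],[[0,-88,0],[0,0,0],0],[[0,-96,0],[0,0,0],0],[[0,-104,0],[0,0,0],0],[[0,-112,0],[0,0,0],0],[[0,-115,-20],[0,0,0],0],[[0,-115,-60],[0,0,0],0],[[0,-115,-100],[0,0,0],0],[[0,-115,-130],[0,0,0],0],[[0,-115,-130],[0,0,0],0],[[0,-115,-130],[0,0,0],0]]}}

```text
time: 8.55
ee_pos: [0.4596, 0.0771, 0.2126]
tcp_rot: [179.9, -0.0, 77.1]
wrist_force: [0.3, 0.1, -0.3]
opening: 0.0854
grasp_force: 0.0
```

```bash
python3 - <<'E'
from h import *
o=telemetry.get_obs();print(o["time"],o["wrist_force"],ch(o["ee_pos"]))
shot("side","s5");a,d=shot("wrist","w5");t,_=shot("top","t5");b=np.load("pics/s5.npz")["p"]
cv2.imwrite("pics/c5.png",np.hstack([cv2.resize(b[110:270,130:350,::-1],(413,300)),cv2.resize(a[:,:,::-1],(386,300))]))
E
```

```text
8.55 [ 0.25028756  0.08413978 -0.32023196] [-76.23453464  -0.52357786]
```

View pics/c5.png

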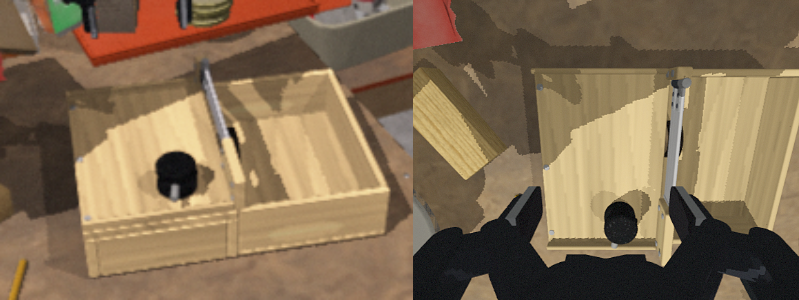

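The flap is shut, the castor hasn't moved, and the roll stands on edge in the bin against the deck wall. I wait a moment and confirm the roll is at rest.

>>> {"fn": "play_rows", "kwargs": {"increments": [[[0,0,0],[0,0,0],0],[[0,0,0],[0,0,0],0],[[0,0,0],[0,0,0],0],[[0,0,0],[0,0,0],0],[[0,0,0],[0,0,0],0],[[0,0,0],[0,0,0],0],[[0,0,0],[0,0,0],0],[[0,0,0],[0,0,0],0],[[0,0,0],[0,0,0],0],[[0,0,0],[0,0,0],0]]}}

```text
time: 9.7
ee_pos: [0.4595, 0.077, 0.2123]
tcp_rot: [180.0, -0.0, 77.1]
wrist_force: [0.5, 0.2, 0.4]
opening: 0.0852
grasp_force: 0.0
```

```bash
python3 - <<'E'
from h import *
p,R=tool();a,d=shot("wrist","w6");D=np.load("pics/w5.npz")
for a_,d_ in((D["p"],D["d"]),(a,d)):
    T,W=wworld(d_.astype(float),p,R);C=np.stack([(W[...,:2]-O)@X,(W[...,:2]-O)@Y],-1)*1000;Z=W[...,2]*1000
    m=(a_.max(2)<75)&(Z<66)&(Z>0)&(C[...,0]>-5)&(C[...,0]<60)
    print(m.sum(),np.percentile(C[m],[3,50,97],axis=0).round(1),np.percentile(Z[m],[3,97]))
    f=(Z>98)&(Z<112)&(abs(C[...,0])<40)&(C[...,1]<60)&(C[...,1]>-40);print(np.polyfit(C[f][:,1],C[f][:,0],1))
E
```

```text
557 [[  7.7 -23.8]
 [ 25.9  93.2]
 [ 57.3 112.7]] [ 0.51284853 62.24922867]
[-0.00479936  2.74943991]
552 [[  7.3 -24.3]
 [ 25.4  92.4]
 [ 58.7 112.8]] [ 0.27555635 61.76751482]
[-0.00446042  2.47621344]
```

The roll is at rest with its top at about 62 mm, and the flap is shut to within about 0.01 rad.

```bash
python3 -c "
from h import *
print(workorder.job_done())"
```

```text
the job is handed in; nothing more can be done
None
```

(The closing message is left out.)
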